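# Load the cooled food containers into their carrier

## Task

The four lidded food containers have cooled on the wire rack; move them into the bamboo carrier, each into the compartment that was set for its length, so that all four fit and stand flat on the floor of their compartments. There is food in them: keep them upright and set them down rather than drop them. Leave the mug and the jam jar where they are.

Things in the scene. Friction and masses are not known exactly. Their poses are not given: they have to be found in the camera images.
- pan_a: longest of four loose lidded steel containers on a 30 mm high wire rack: 136 mm long, 64 wide, lowest 6 mm drawn in 3 mm all round, 0.15 to 0.4 kg. Lid fixed on, 2 mm overhang, top 55 mm up. Black bar handle at its centre: 44 mm along x, 12 mm thick, top 83 mm up; grip across y, tips just above the lid. Origin: underside centre; x along length (half turn: same), z up
- pan_b: second longest of four loose lidded steel containers on a 30 mm high wire rack: 112 mm long, 64 wide, lowest 6 mm drawn in 3 mm all round, 0.15 to 0.4 kg. Lid fixed on, 2 mm overhang, top 55 mm up. Black bar handle at its centre: 44 mm along x, 12 mm thick, top 83 mm up; grip across y, tips just above the lid. Origin: underside centre; x along length (half turn: same), z up
- pan_c: second shortest (a short oblong) of four loose lidded steel containers on a 30 mm high wire rack: 88 mm long, 64 wide, lowest 6 mm drawn in 3 mm all round, 0.15 to 0.4 kg. Lid fixed on, 2 mm overhang, top 55 mm up. Black bar handle at its centre: 44 mm along x, 12 mm thick, top 83 mm up; grip across y, tips just above the lid. Origin: underside centre; x along length (half turn: same), z up
- pan_d: shortest (square) of four loose lidded steel containers on a 30 mm high wire rack: 64 mm long, 64 wide, lowest 6 mm drawn in 3 mm all round, 0.15 to 0.4 kg. Lid fixed on, 2 mm overhang, top 55 mm up. Black bar handle at its centre: 44 mm along x, 12 mm thick, top 83 mm up; grip across y, tips just above the lid. Origin: underside centre; x along length (half turn: same), z up
- bay_a: longest of the bamboo carrier's four fixed compartments: 144 mm long between its two cross-bars, 72 mm wide, walls and bars 28 mm high; set for the 136 mm container, 4 mm play each side. They stand side by side 84 mm apart, in any order. Origin: centre of the compartment's floor, 16 mm above the table; x along the length, y across, z up
- bay_b: second longest of the bamboo carrier's four fixed compartments: 120 mm long between its two cross-bars, 72 mm wide, walls and bars 28 mm high; set for the 112 mm container, 4 mm play each side. They stand side by side 84 mm apart, in any order. Origin: centre of the compartment's floor, 16 mm above the table; x along the length, y across, z up
- bay_c: second shortest of the bamboo carrier's four fixed compartments: 96 mm long between its two cross-bars, 72 mm wide, walls and bars 28 mm high; set for the 88 mm container, 4 mm play each side. They stand side by side 84 mm apart, in any order. Origin: centre of the compartment's floor, 16 mm above the table; x along the length, y across, z up
- bay_d: shortest of the bamboo carrier's four fixed compartments: 72 mm long between its two cross-bars, 72 mm wide, walls and bars 28 mm high; set for the 64 mm container, 4 mm play each side. They stand side by side 84 mm apart, in any order. Origin: centre of the compartment's floor, 16 mm above the table; x along the length, y across, z up
- mug: bystander: terracotta and white mug, loose, 105 mm high, beside the work; origin near the centre of its underside
- jam_jar: bystander: squat glass jar with a white lid, loose, 64 mm across and 87 mm high, beside the work; origin at the centre of its underside

How it is judged (in metres and radians):
At the end, for the whole second after the job is handed in: Each of the four containers stands in the compartment of its own length: centre within 10 mm of the compartment's centre, underside within 5 mm of its floor, upright within 4.5 degrees, lengthwise along it within 8 degrees, released and at rest (horizontal distance between pan_a and bay_a below 0.01 m and z of pan_a in the frame of bay_a between -0.005 and 0.005 m and angle between each of pan_a, pan_b, pan_c, pan_d's own z axis and vertical below 0.08 rad and angle between the x axis of pan_a and the x axis of bay_a, either way round below 0.15 rad and linear speed of each of pan_a, pan_b, pan_c, pan_d below 0.02 m/s and contact force between the fingers and pan_a below 0.1 N and horizontal distance between pan_b and bay_b below 0.01 m and z of pan_b in the frame of bay_b between -0.005 and 0.005 m and angle between the x axis of pan_b and the x axis of bay_b, either way round below 0.15 rad and contact force between the fingers and pan_b below 0.1 N and horizontal distance between pan_c and bay_c below 0.01 m and z of pan_c in the frame of bay_c between -0.005 and 0.005 m and angle between the x axis of pan_c and the x axis of bay_c, either way round below 0.15 rad and contact force between the fingers and pan_c below 0.1 N and horizontal distance between pan_d and bay_d below 0.01 m and z of pan_d in the frame of bay_d between -0.005 and 0.005 m and angle between the x axis of pan_d and the x axis of bay_d, either way round below 0.15 rad and contact force between the fingers and pan_d below 0.1 N); the robot touches nothing.
It fails at once if a container is tipped by more than about 35 degrees (angle between any of pan_a, pan_b, pan_c, pan_d's own z axis and vertical above 0.6 rad).
It fails at once if a container is dropped: it falls free from more than about 25 mm (0.7 m/s) ((linear speed of pan_a above 0.7 m/s and contact force between anything else and pan_a below 0.01 N) or (linear speed of pan_b above 0.7 m/s and contact force between anything else and pan_b below 0.01 N) or (linear speed of pan_c above 0.7 m/s and contact force between anything else and pan_c below 0.01 N) or (linear speed of pan_d above 0.7 m/s and contact force between anything else and pan_d below 0.01 N)).
It fails at once if the mug is pushed more than 3 cm or lifted (distance of mug from where it was at the start of the episode above 0.03 m).
It fails at once if the jam jar is pushed more than 3 cm or lifted (distance of jam_jar from where it was at the start of the episode above 0.03 m).
It also fails if it takes over 120 s, if anything falls off the work surface, if the arm or the gripper's body presses on something with over 40 N, if the wrist force passes 120 N, or if a joint passes its speed limit or range.

## Robot

A 6-joint arm with a two-finger parallel gripper is mounted at the origin on a cart in front of the work surface, level with it; the furniture and walls round the work are solid. World frame = base frame: x ahead of the robot, y to its left, z up, the work surface at z = 0. Lengths are in mm, angles in degrees, forces in N, time in s.
With the tool pointing down it reaches from about 425 to 950 mm from the base axis. Payload 14.7 kg.
Tool frame: the origin (TCP) lies on the centre line of the jaws, within the pads' length; the fingertips stand 25 mm ahead of it and the grasp point (between the pads) lies 6 mm ahead of it; z points along the fingers, y is the line along which they close (so a half turn about z gives the same grasp; the last joint's range is limited). The gripper opens to 85 mm and grips with 20 to 120 N. Pads are 22 mm wide; open, the fingers measure 114 mm over their backs; the gripper's body (76 mm by 85 mm) begins 54 mm behind the grasp point. The pads swing forward as they close: fully open they stand 13 mm farther back than shut.
Start: joints at [63.106, 27.513, 91.461, -0, 61.026, -2.67], TCP at [266.681, 592.768, 256.297] pointing down, gripper open.
Joint ranges: [-157.49, 157.49], [-46.99, 117.5], [13.45, 153.17], [-89.5, 269.5], [5.16, 153.95], [-167.48, 167.48]. Speed limits (degrees/s): [108.29, 108.29, 136.94, 172.46, 172.46, 172.46].

## Interface

Orientations are given as a 3x3 rotation matrix whose columns are the frame's x, y, z axes.
In Python, from bench import bot gives the robot as it stands.
- The arm moves only by the tool servo_tool, never from a script. Its argument "motion" is a list that holds one entry, the list of rows, each a list of 4 numbers: the shift along the tool's x, y, z in parts of the range, where 1.0 means 0.6 m, then the turn about the tool's z in parts of the range, where 1.0 means 120 degrees. In form: [[[dx, dy, dz, twist], ...]]. A call has 1 to 12 rows; each row is the pose to reach, as a shift and turn from the pose commanded when the call began, along the tool's axes at that moment; what a row does not reach only later rows make up. A row lasts 1/12 s, in which the tool goes at most 41.7 mm and 7.16 degrees, less where a joint would pass 70% of its speed; a pose out of reach is approached as far as the arm can. No shift or turn number may pass 1 either way. A call with a gripper value outside its range is refused whole. "jaw" is the opening, from 0 (shut) to 1 (fully open), set as the call begins (left out, the last holds). The fingers move at their own pace and stop on an object; the grip force is fixed at half the most. Time passes only in rows, so rows that repeat a pose let the fingers close. It gives the time, the measured TCP pose, the force, the opening and the grip force at its end, in the units of the state.
- bot.sense(): the state, without advancing time (a new reading comes with each control period).
- bot.grab_frame(name): name is "scene" or "top" or "wrist"; returns a dict with "pixels" (400x640x3 uint8, red, green, blue), "range_z" (400x640 float32, mm along the optical axis (not along the pixel's ray), 0 where there is no reading), "mtx" (3x3 intrinsics, pixels), "dist_coeffs" ([k1, k2, p1, p2, k3] as OpenCV has them; the pictures are not rectified), "rvec" (rotation vector, rad) and "tvec" (3), from world to camera coordinates, as OpenCV has them. Camera axes: x right, y down, z forward; pixel columns grow to the right and rows downward; lengths in mm; the calibration is good to about 2 mm. A picture is of the moment at which its call begins.
- bot.hand_in(): hands the job in; it is judged then, once.
The state is a dict: "clock": time; "q": joint angles; "qd": joint speeds; "tau": joint torques, N m; "eef_pos": TCP position; "orientation": TCP orientation; "wrist_force": force on the tool from outside, world axes, zero at the start; "wrist_torque": the same for the moment, N m; "finger_gap": finger opening in mm; "gripper_force": force on a finger pad.
Only numpy, scipy, OpenCV 4.12 (cv2) and the standard library are available. Lean on these libraries where they do the work, as an engineer would, in place of code of your own. Each camera call takes 0.05 s, during which the arm holds its last target. There are 200 camera calls.

## Working session

There is one attempt and no reset: what is moved stays moved. The work goes in short steps, Python scripts to look and compute and a tool call to move; the robot and the scene stay as the last step left them, time stands still between calls to the robot, and variables do not carry over. Pictures are saved under pics/ and viewed, at most 14 in all, crops included, and the job is handed in when it is done.

Besides the shell and the picture viewer there is one more tool, called after "Call:" as name(argument=value, ...) on one line, values as JSON. servo_tool: Moves the arm, as the interface text tells. Its arguments: {"type":"object","properties":{"motion":{"type":"array","items":{"type":"array","items":{"type":"array","items":{"type":"number"}}}},"jaw":{"type":"number"}},"required":["motion"]}

```bash
mkdir -p pics
cat > h.py <<'E'
import numpy as np, cv2
from bench import bot
def grab(n):
    f=bot.grab_frame(n); return f
def save(f,p): cv2.imwrite(p,cv2.cvtColor(f["pixels"],cv2.COLOR_RGB2BGR))
def cloud(f):
    h,w=f["range_z"].shape
    u,v=np.meshgrid(np.arange(w),np.arange(h))
    p=np.stack([u,v],-1).reshape(-1,1,2).astype(np.float64)
    n=cv2.undistortPoints(p,np.array(f["mtx"]),np.array(f["dist_coeffs"])).reshape(h,w,2)
    z=f["range_z"][...,None]
    c=np.concatenate([n*z,z],-1)
    R=cv2.Rodrigues(np.array(f["rvec"],float))[0]
    P=(c-np.array(f["tvec"]).reshape(3))@R
    P[f["range_z"]==0]=np.nan
    return P
E
python3 - <<'E'
from h import *
s=bot.sense();print(s["clock"],s["eef_pos"],s["orientation"],s["finger_gap"])
for n in("scene","top","wrist"):
    f=grab(n);save(f,f"pics/{n}0.png");np.savez(f"{n}0.npz",**f)
    R=cv2.Rodrigues(np.array(f["rvec"],float))[0];print(n,-R.T@np.array(f["tvec"]).ravel(),R[2])
E
```

```text
0.0 [266.51986504 592.40971668 255.63544934] [[-9.11932952e-01  4.10338862e-01 -5.56161146e-04]
 [ 4.10339237e-01  9.11932221e-01 -1.15506788e-03]
 [ 3.32120317e-05 -1.28155920e-03 -9.99999178e-01]] 85.20381930476938
scene [-133.04770112 -562.78612368  704.32662057] [ 0.65002159  0.44788161 -0.61390063]
top [ 435.75639236  -79.00644975 1024.17268343] [ 0.14722841 -0.03084879 -0.98862134]
wrist [197.70152916 623.28398153 374.05782056] [ 0.26839171 -0.12137785 -0.95563241]
```

View pics/top0.png

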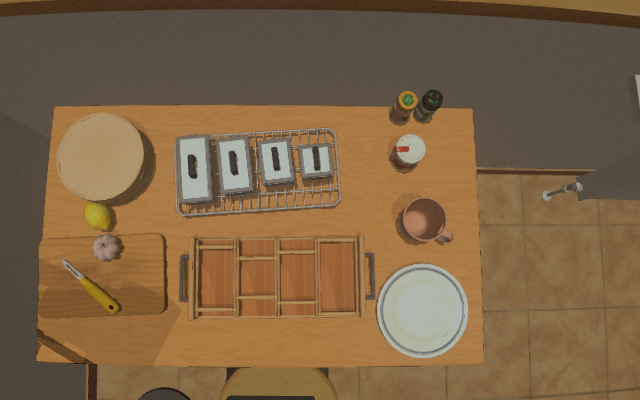

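View pics/scene0.png

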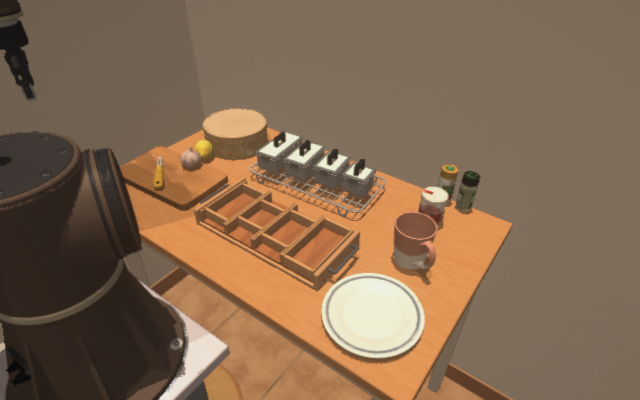

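The top view shows the pans on the rack, longest to shortest from left to right: lids at about (195,168), (235,165), (276,162) and (316,161). The carrier bays lie below at u≈218, 258, 297 and 341 (v≈278), with the mug at (424,220) and the jar at (408,152). The carrier needs a closer look.

Run:
```python
from h import *
f=dict(np.load("top0.npz"));P=cloud(f);Z=P[...,2]
img=cv2.cvtColor(f["pixels"],cv2.COLOR_RGB2BGR)
cv2.imwrite("pics/crop0.png",cv2.resize(img[120:330,165:385],None,fx=2.7,fy=2.7,interpolation=cv2.INTER_CUBIC))
roi=np.zeros(Z.shape,bool);roi[125:220,170:345]=1
for nm,lo,hi in(("lid",78,96),("handle",103,125)):
    m=((Z>lo)&(Z<hi)&roi).astype(np.uint8)
    n,l,st,c=cv2.connectedComponentsWithStats(m)
    for i in range(1,n):
        if st[i,4]<25: continue
        q=P[l==i]; r=cv2.minAreaRect(q[:,:2].astype(np.float32)); print(nm,st[i,4],np.round(r[0],1),np.round(r[1],1),round(r[2],1),"z",np.round(np.median(q[:,2]),1))
roi[:]=0;roi[230:325,175:380]=1
m=((Z>36)&(Z<52)&roi)
q=P[m];r=cv2.minAreaRect(q[:,:2].astype(np.float32));print("carrier",r,np.median(q[:,2]))
# rasterise carrier tops
x0,y0=np.nanmin(q[:,0]),np.nanmin(q[:,1]);print(q.min(0),q.max(0))
fl=((Z>8)&(Z<24)&roi).astype(np.uint8);fl=cv2.erode(fl,np.ones((2,2),np.uint8))
n,l,st,c=cv2.connectedComponentsWithStats(fl)
for i in range(1,n):
    if st[i,4]<100: continue
    a=P[l==i];print("floor",st[i],np.percentile(a,[1,99],axis=0).round(0).tolist(),cv2.minAreaRect(a[:,:2].astype(np.float32)))
```

```text
lid 2096 [651.3 138.2] [142.9  71.3] 5.0 z 85.0
lid 1764 [660.1  56. ] [120.5  69.8] 7.5 z 85.0
lid 1357 [668.  -29.4] [96.7 68.9] 7.7 z 85.0
lid 972 [ 669.7 -111.6] [72.  68.7] 5.6 z 84.9
handle 132 [667.7 -29.5] [43.6 11.9] 8.0 z 112.3
handle 137 [ 669.3 -111.5] [44.2 12. ] 6.4 z 112.1
handle 141 [658.9  55.7] [43.6 12.5] 7.8 z 112.1
handle 153 [652.3 138. ] [44.2 13.1] 5.2 z 112.1
carrier ((432.5317687988281, -32.24116516113281), (169.37338256835938, 406.9944763183594), 0.7129537463188171) 43.56990438891534
[ 345.71584422 -235.24086436   36.01203411] [519.37809174 171.32856798  50.96548586]
floor [201 239  32   7 158] [[499.0, 65.0, 9.0], [513.0, 130.0, 20.0]] ((505.8380432128906, 98.99809265136719), (13.472550392150879, 68.0143051147461), 0.7031863927841187)
floor [241 239  33  18 552] [[476.0, -23.0, 9.0], [513.0, 46.0, 20.0]] ((494.71087646484375, 11.550102233886719), (36.8812255859375, 68.63433074951172), 0.2462252527475357)
floor [281 238  33  13 346] [[489.0, -108.0, 10.0], [513.0, -39.0, 20.0]] ((502.76800537109375, -73.59053039550781), (24.887813568115234, 68.9042434692382
[... 555 characters left out ...]
46)
floor [ 241  262   33   33 1064] [[396.0, -23.0, 12.0], [464.0, 45.0, 20.0]] ((430.0238037109375, 10.808795928955078), (67.55765533447266, 68.38153839111328), 0.4303680956363678)
floor [241 300  34  19 565] [[348.0, -24.0, 9.0], [384.0, 44.0, 20.0]] ((364.907470703125, 9.184951782226562), (38.26931381225586, 69.78430938720703), 0.2461060732603073)
floor [281 305  34  13 360] [[348.0, -110.0, 9.0], [374.0, -43.0, 20.0]] ((360.9007873535156, -75.20722961425781), (25.594417572021484, 69.78596496582031), 0.557237982749939)
floor [200 312  34   7 154] [[345.0, 60.0, 8.0], [358.0, 129.0, 22.0]] ((351.1456604003906, 95.06297302246094), (71.34230041503906, 13.048416137695312), 88.35749053955078)
```

View pics/crop0.png

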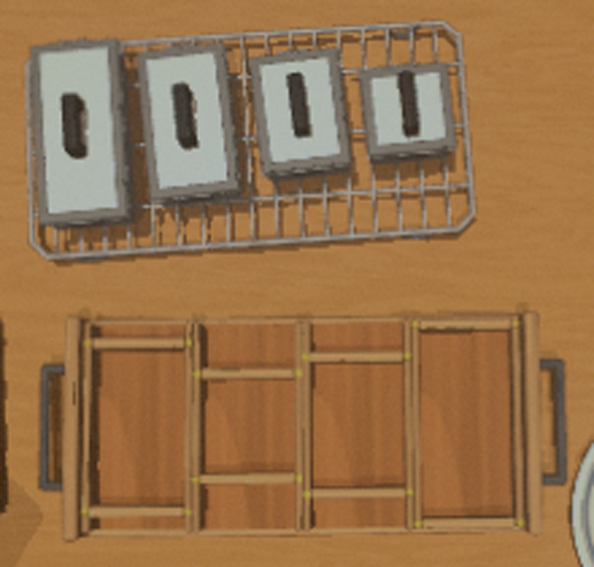

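```bash
cat >> h.py <<'E'
def go(x,y,z,yaw):
    "shift in tool axes (m) and twist (deg) from measured pose; yaw = angle of pan x axis; tool x = -pan x"
    s=bot.sense();R=np.array(s["orientation"]);p=np.array(s["eef_pos"])
    d=R.T@(np.array([x,y,z])-p)/1000
    cur=np.degrees(np.arctan2(-R[0,1],R[1,1]))
    print("d",d.round(4),"twist",round(-(yaw-cur),2),"now",p.round(1),round(cur,2))
def lids(P,lo,hi,box):
    "rects of points with lo<z<hi in box (x0,x1,y0,y1)"
    m=((P[...,2]>lo)&(P[...,2]<hi)&(P[...,0]>box[0])&(P[...,0]<box[1])&(P[...,1]>box[2])&(P[...,1]<box[3])).astype(np.uint8)
    n,l,st,c=cv2.connectedComponentsWithStats(m)
    for i in range(1,n):
        if st[i,4]>60:
            q=P[l==i];r=cv2.minAreaRect(q[:,:2].astype(np.float32));print(st[i,4],np.round(r[0],1),np.round(r[1],1),round(r[2],1),np.round(np.median(q[:,2]),1))
E
python3 - <<'E'
from h import *
f=dict(np.load("top0.npz"));P=cloud(f);Z=P[...,2]
q=P[230:325,175:380].reshape(-1,3);q=q[(q[:,2]>38)&(q[:,2]<50)]
a=np.radians(0.75);R=np.array([[np.cos(a),-np.sin(a)],[np.sin(a),np.cos(a)]])
u=q[:,:2]@R   # carrier-aligned coords
h,e=np.histogram(u[:,1],np.arange(-245,180,3))
print("walls",[(int(b),int(n)) for b,n in zip(e,h) if n>25])
for nm,y in(("b",95),("d",11),("c",-73),("a",-157)):
    s=u[np.abs(u[:,1]-y)<22]
    h,e=np.histogram(s[:,0],np.arange(335,535,2))
    lo=s[(s[:,0]<430)];hi=s[s[:,0]>430]
    print(nm,[(int(b),int(n)) for b,n in zip(e,h) if n>5])
for y in(-199,-115,-31,53,137):
    s=u[(np.abs(u[:,1]-y)<12)&(np.abs(u[:,0]-430)<25)]
    print(y,len(s),s[:,1].mean().round(1) if len(s) else None, np.percentile(s[:,1],[3,97]).round(1), "slope",np.polyfit(s[:,0],s[:,1],1)[0].round(4))
go(658.9,55.7,230,7.7);go(652,138,230,5.1)
E
```

```text
walls [(-221, 87), (-218, 116), (-215, 123), (-212, 129), (-209, 30), (-206, 97), (-203, 119), (-128, 103), (-125, 112), (-122, 108), (-119, 114), (-44, 79), (-41, 153), (-38, 78), (-35, 153), (40, 88), (43, 124), (46, 104), (49, 107), (52, 48), (124, 132), (127, 97), (130, 29), (133, 149), (136, 120), (139, 130), (142, 91)]
b [(363, 17), (365, 21), (367, 21), (369, 21), (489, 16), (491, 21), (493, 21), (495, 22)]
d [(389, 21), (391, 21), (393, 21), (395, 21), (467, 21), (469, 20), (471, 21), (473, 20)]
c [(375, 10), (377, 21), (379, 21), (381, 21), (383, 14), (479, 22), (481, 17), (483, 22), (485, 13), (487, 11)]
a [(351, 13), (353, 21), (355, 20), (357, 21), (359, 11), (503, 18), (505, 19), (507, 16), (509, 16), (511, 15)]
-199 101 -204.9 [-210.6 -200.1] slope 0.0037
-115 126 -121.4 [-126.9 -116.7] slope 0.015
-31 149 -37.5 [-42.7 -32.3] slope -0.0038
53 142 46.8 [41.4 52.2] slope 0.0066
137 209 135.9 [126.2 145.1] slope -0.0075
d [-0.578  -0.3286  0.0261] twist -31.92 now [266.6 592.5 255.8] -24.22
d [-0.538  -0.2563  0.026 ] twist -29.32 now [266.6 592.5 255.8] -24.22
```

The rows are not in the units I measure in: shifts go in shares of 0.6 m and turns go in shares of 120 degrees. I convert before sending: -0.43 m / 0.6 = -0.7167, -0.395 m / 0.6 = -0.6583, -24 degrees / 120 = -0.2.

Call:
servo_tool(motion=[[[-0.06, -0.0283, 0.0033, -0.0167], [-0.12, -0.0567, 0.005, -0.0333], [-0.18, -0.085, 0.0083, -0.05], [-0.2383, -0.1133, 0.0117, -0.0667], [-0.2983, -0.1417, 0.015, -0.0833], [-0.3583, -0.1717, 0.0167, -0.1], [-0.4183, -0.2, 0.02, -0.1167], [-0.4783, -0.2283, 0.0233, -0.1333], [-0.5383, -0.2567, 0.0267, -0.15], [-0.5983, -0.285, 0.0283, -0.1667], [-0.6583, -0.3133, 0.0317, -0.1833], [-0.7167, -0.3417, 0.035, -0.2]]], jaw=0.6)

```text
clock: 1.15
eef_pos: [575.8, 227.5, 235.2]
orientation: [[-1.0, 0.002, -0.0], [0.002, 1.0, -0.0], [0.0, -0.0, -1.0]]
wrist_force: [0.5, 1.6, 0.8]
finger_gap: 51.3
gripper_force: 0.0
```

```bash
python3 -c "
from h import *
go(652,138,165,5.1)"
```

```text
d [-0.0765 -0.0894  0.0702] twist -5.23 now [575.8 227.5 235.2] -0.13
```

To row units: -0.0894 m / 0.6 = -0.149, -0.0765 m / 0.6 = -0.1275, -5.2 degrees / 120 = -0.0433.

Call:
servo_tool(motion=[[[-0.0417, -0.05, 0.0167, -0.0167], [-0.0833, -0.1, 0.05, -0.0333], [-0.1275, -0.149, 0.0833, -0.0433], [-0.1275, -0.149, 0.1167, -0.0433], [-0.1275, -0.149, 0.1167, -0.0433], [-0.1275, -0.149, 0.1167, -0.0433]]])

```text
clock: 1.65
eef_pos: [650.0, 139.2, 164.1]
orientation: [[-0.996, -0.085, -0.003], [-0.085, 0.996, -0.0], [0.003, -0.0, -1.0]]
wrist_force: [0.1, -0.4, 1.7]
finger_gap: 51.5
gripper_force: 0.0
```

```bash
python3 -c "
from h import *
go(652,138,115,5.1)
f=grab('wrist');save(f,'pics/w1.png');P=cloud(f)
lids(P,103,125,(600,710,80,200));lids(P,80,92,(500,760,60,210))"
```

```text
d [-0.0021 -0.0013  0.0491] twist -0.2 now [650.  139.2 164.1] 4.9
1663 [650.6 139.7] [44.2 12. ] 5.5 113.1
20886 [651.5 139.9] [143.5  68.4] 5.7 85.8
7133 [658.   76.7] [ 33.3 121.3] 90.0 85.8
```

View pics/w1.png

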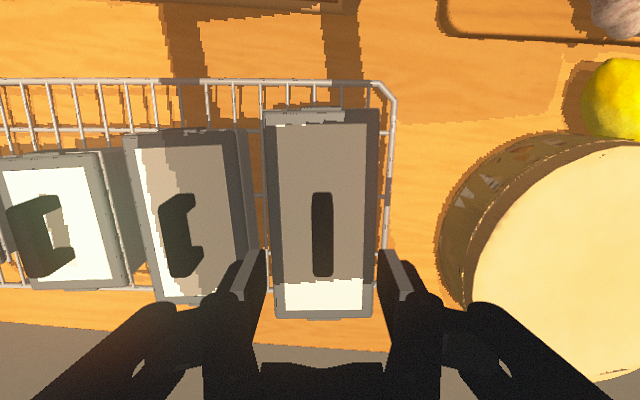

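The wrist view shows pan_a's handle at (322,233), centred between the fingers. I'll descend and grip.

To row units: 0.049 m / 0.6 = 0.0817, 0.041 m / 0.6 = 0.0683, -0.5 degrees / 120 = -0.0042.

Call:
servo_tool(motion=[[[-0.0017, 0, 0.02, -0.0042], [-0.0017, 0, 0.0467, -0.0042], [-0.0017, 0, 0.0683, -0.0042], [-0.0017, 0, 0.0817, -0.0042], [-0.0017, 0, 0.0817, -0.0042], [-0.0017, 0, 0.0817, -0.0042]]])

```text
clock: 2.2
eef_pos: [651.6, 140.2, 116.2]
orientation: [[-0.995, -0.096, -0.001], [-0.096, 0.995, -0.0], [0.001, -0.0, -1.0]]
wrist_force: [0.2, 0.6, -0.1]
finger_gap: 51.1
gripper_force: 0.0
```

Call:
servo_tool(motion=[[[0, 0, 0, 0], [0, 0, 0, 0], [0, 0, 0, 0], [0, 0, 0, 0], [0, 0, 0, 0], [0, 0, 0, 0], [0, 0, 0, 0], [0, 0, 0, 0]]], jaw=0)

```text
clock: 2.87
eef_pos: [652.3, 139.9, 117.1]
orientation: [[-0.995, -0.095, 0.001], [-0.095, 0.995, 0.0], [-0.001, 0.0, -1.0]]
wrist_force: [-0.7, 0.4, 5.9]
finger_gap: 10.6
gripper_force: 59.5
```

To row units: -0.1 m / 0.6 = -0.1667, -0.095 m / 0.6 = -0.1583.

Call:
servo_tool(motion=[[[0, 0, -0.0067, 0], [0, 0, -0.02, 0], [0, 0, -0.0417, 0], [0, 0, -0.0667, 0], [0, 0, -0.0917, 0], [0, 0, -0.1167, 0], [0, 0, -0.1417, 0], [0, 0, -0.1583, 0], [0, 0, -0.1667, 0], [0, 0, -0.1667, 0]]])

```text
clock: 3.7
eef_pos: [652.4, 139.9, 217.9]
orientation: [[-0.995, -0.095, 0.002], [-0.095, 0.995, 0.0], [-0.002, 0.0, -1.0]]
wrist_force: [0.8, -0.3, -3.1]
finger_gap: 10.5
gripper_force: 58.6
```

```bash
python3 -c "
from h import *
f=grab('top');save(f,'pics/t1.png');P=cloud(f)
lids(P,170,205,(500,760,60,210))
go(433.4,-157.7,215,0.75)"
```

```text
196 [710.1 124.9] [28.2 32. ] 0.7 185.7
1313 [621.2 133.4] [82.  67.4] 5.7 185.7
d [ 0.246  -0.2752  0.0016] twist 4.72 now [652.  139.8 216.8] 5.47
```

To row units: -0.251 m / 0.6 = -0.4183, -0.232 m / 0.6 = -0.3867, 4.6 degrees / 120 = 0.0383.

Call:
servo_tool(motion=[[[0.0083, -0.01, 0, 0], [0.0283, -0.0317, 0, 0.0025], [0.0583, -0.065, 0, 0.0058], [0.0933, -0.1033, 0, 0.0092], [0.13, -0.1433, 0, 0.0125], [0.1667, -0.185, 0, 0.0167], [0.2033, -0.2267, 0, 0.0208], [0.24, -0.2683, 0, 0.025], [0.2767, -0.31, 0, 0.0292], [0.3133, -0.35, 0, 0.0333], [0.3467, -0.3867, 0, 0.0358], [0.375, -0.4183, 0, 0.0383]]])

```text
clock: 4.75
eef_pos: [449.4, -132.7, 215.6]
orientation: [[-1.0, -0.015, -0.002], [-0.015, 1.0, 0.0], [0.002, 0.0, -1.0]]
wrist_force: [0.6, -0.2, -3.7]
finger_gap: 10.9
gripper_force: 58.6
```

To row units: -0.022 m / 0.6 = -0.0367, 0.021 m / 0.6 = 0.035, 0.1 degrees / 120 = 0.0008.

Call:
servo_tool(motion=[[[0.0167, -0.0167, 0, 0], [0.0283, -0.03, 0, 0], [0.035, -0.0367, 0, 0.0008], [0.035, -0.0367, 0, 0.0008], [0.035, -0.0367, 0, 0.0008]]])

```text
clock: 5.17
eef_pos: [431.3, -153.6, 216.1]
orientation: [[-1.0, -0.013, -0.0], [-0.013, 1.0, 0.0], [0.0, 0.0, -1.0]]
wrist_force: [-0.6, 0.4, -2.8]
finger_gap: 10.9
gripper_force: 58.7
```

```bash
python3 -c "
from h import *
f=grab('top');save(f,'pics/t2.png');P=cloud(f)
lids(P,175,200,(300,560,-250,-60))
f=grab('wrist');save(f,'pics/w2.png');P=cloud(f);np.save('Pw2.npy',P)
lids(P,180,192,(300,560,-250,-60));lids(P,35,50,(300,560,-260,180))
go(433.4,-156,160,0.75)"
```

```text
21898 [ 408.5 -153.8] [98.6 68.4] 0.8 184.9
1496 [ 485.5 -152.9] [32.  22.8] 1.6 184.9
331 [ 356.2 -208.5] [17.1 12.1] 2.1 45.9
1151 [ 358.6 -154.4] [10.6 89.7] 0.8 44.5
12657 [430.3  32.4] [244.6 161.7] 89.0 44.1
728 [ 433.4 -227. ] [94.8 13.5] 0.7 36.1
d [-0.0017 -0.0027  0.0562] twist 0.06 now [ 431.7 -153.4  216.2] 0.81
```

View pics/w2.png

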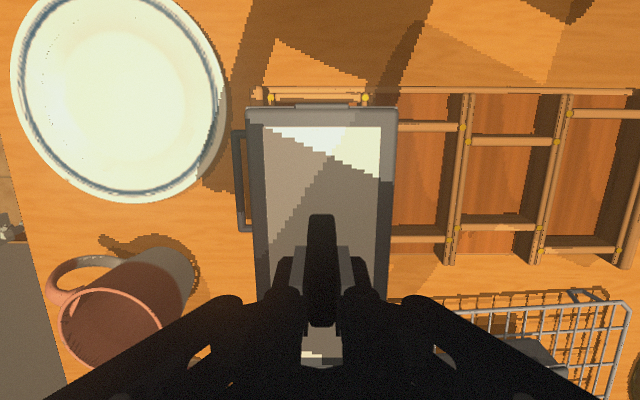

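View pics/t2.png

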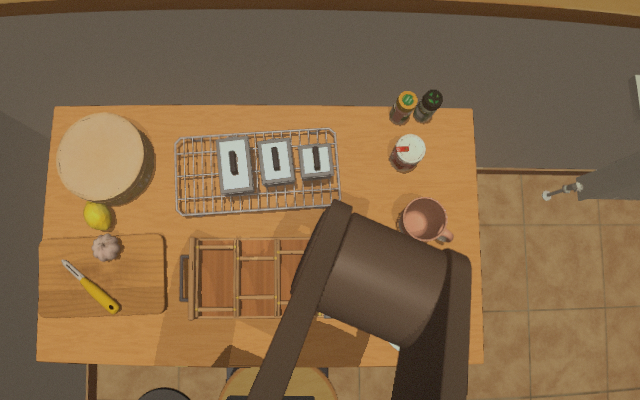

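The wrist view shows pan_a held level with the bay_a front bar showing at (318,98). The top view shows the arm hiding bay_a. I'll take the divider positions from the wrist cloud.

Run:
```python
from h import *
P=np.load('Pw2.npy').reshape(-1,3);q=P[(P[:,2]>40)&(P[:,2]<50)&(P[:,0]>340)&(P[:,0]<525)&(P[:,1]>-250)&(P[:,1]<160)]
a=np.radians(0.8);R=np.array([[np.cos(a),-np.sin(a)],[np.sin(a),np.cos(a)]]);u=q[:,:2]@R
for v in(-205,-121,-37,47):
    s=u[(abs(u[:,1]-v)<9)&(abs(u[:,0]-430)<30)]
    if len(s)>20: print(v,len(s),np.percentile(s[:,1],[2,50,98]).round(1))
    else: print(v,len(s))
for n,v in(("b",90),("d",5),("c",-79),("a",-163)):
    s=u[abs(u[:,1]-v)<20]
    for k in(s[s[:,0]<430],s[s[:,0]>430]):
        if len(k)>20: print(n,len(k),np.percentile(k[:,0],[2,50,98]).round(1))
```

```text
-205 0
-121 0
-37 940 [-43.  -37.9 -31.4]
47 991 [40.8 45.4 52.5]
b 420 [362.5 366.4 370.1]
b 325 [489.7 492.6 497. ]
d 438 [386.2 390.  393.7]
d 379 [465.9 468.8 473.2]
c 411 [374.6 378.3 382.1]
c 340 [477.8 480.8 485.3]
a 488 [351.2 354.8 358.4]
```

To row units: 0.074 m / 0.6 = 0.1233, -0.0036 m / 0.6 = -0.006.

Call:
servo_tool(motion=[[[-0.0008, -0.0017, 0.01, 0], [-0.0017, -0.0042, 0.0333, 0], [-0.0022, -0.006, 0.0583, 0], [-0.0022, -0.006, 0.0833, 0], [-0.0022, -0.006, 0.105, 0], [-0.0022, -0.006, 0.1167, 0], [-0.0022, -0.006, 0.1233, 0], [-0.0022, -0.006, 0.1233, 0], [-0.0022, -0.006, 0.1233, 0]]])

```text
clock: 6.02
eef_pos: [432.8, -157.4, 142.5]
orientation: [[-1.0, -0.014, 0.0], [-0.014, 1.0, -0.0], [-0.0, -0.0, -1.0]]
wrist_force: [0.4, -0.2, -3.1]
finger_gap: 10.4
gripper_force: 58.6
```

```bash
python3 -c "
from h import *
go(433,-157,104,0.8)
f=grab('wrist');save(f,'pics/w3.png');P=cloud(f)
lids(P,105,121,(300,560,-250,-60));lids(P,38,50,(330,372,-200,-110))
f=grab('scene');cv2.imwrite('pics/s3.png',cv2.resize(cv2.cvtColor(f['pixels'],cv2.COLOR_RGB2BGR)[150:320,180:400],None,fx=3,fy=3))"
```

```text
d [-0.0002  0.0004  0.0385] twist -0.01 now [ 432.8 -157.4  142.5] 0.79
22007 [ 409.8 -157.8] [98.8 68.6] 0.8 111.2
1496 [ 486.9 -156.9] [30.9 22.7] 2.1 111.2
1966 [ 358.1 -155. ] [10.1 89.8] 0.5 44.6
```

View pics/s3.png

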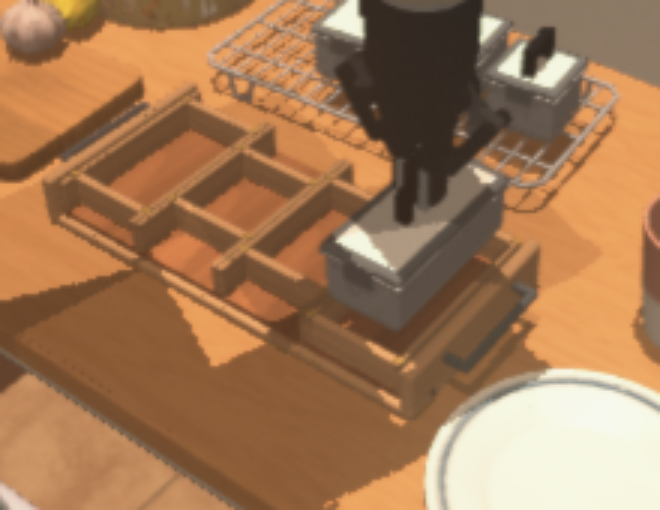

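Pan_a hovers over bay_a at about (420,240) in the crop and is aligned with it. I'll nudge it 1.5 mm in +x and lower it.

To row units: 0.032 m / 0.6 = 0.0533, 0.029 m / 0.6 = 0.0483.

Call:
servo_tool(motion=[[[-0.0017, 0, 0.0067, 0], [-0.0025, 0.0003, 0.0167, 0], [-0.0025, 0.0007, 0.0267, 0], [-0.0025, 0.0007, 0.035, 0], [-0.0025, 0.0007, 0.0417, 0], [-0.0025, 0.0007, 0.0483, 0], [-0.0025, 0.0007, 0.0533, 0], [-0.0025, 0.0007, 0.0533, 0]]])

```text
clock: 6.78
eef_pos: [433.7, -156.9, 109.6]
orientation: [[-1.0, -0.014, -0.001], [-0.014, 1.0, 0.0], [0.001, 0.0, -1.0]]
wrist_force: [-0.6, 0.0, -3.5]
finger_gap: 10.8
gripper_force: 58.7
```

To row units: 0.0065 m / 0.6 = 0.0108, 0.005 m / 0.6 = 0.0083.

Call:
servo_tool(motion=[[[0, 0, 0.005, 0], [0, 0, 0.0083, 0], [0, 0, 0.0108, 0], [0, 0, 0.0108, 0]]])

```text
clock: 7.12
eef_pos: [433.9, -157.0, 103.6]
orientation: [[-1.0, -0.013, -0.0], [-0.013, 1.0, 0.0], [0.0, 0.0, -1.0]]
wrist_force: [-0.8, 0.2, -2.8]
finger_gap: 10.5
gripper_force: 58.7
```

To row units: 0.002 m / 0.6 = 0.0033, 0.001 m / 0.6 = 0.0017.

Call:
servo_tool(motion=[[[0, 0, 0.0017, 0], [0, 0, 0.0033, 0], [0, 0, 0.0033, 0]]])

```text
clock: 7.37
eef_pos: [434.0, -157.0, 103.0]
orientation: [[-1.0, -0.014, 0.001], [-0.014, 1.0, -0.0], [-0.001, -0.0, -1.0]]
wrist_force: [-8.0, 2.6, 32.5]
finger_gap: 10.5
gripper_force: 63.6
```

To row units: -0.0012 m / 0.6 = -0.002.

Call:
servo_tool(motion=[[[0, 0, -0.002, 0], [0, 0, -0.002, 0]]])

```text
clock: 7.53
eef_pos: [434.2, -157.2, 103.4]
orientation: [[-1.0, -0.014, 0.001], [-0.014, 1.0, -0.0], [-0.001, -0.0, -1.0]]
wrist_force: [-0.7, 0.3, -3.7]
finger_gap: 11.0
gripper_force: 58.8
```

Call:
servo_tool(motion=[[[0, 0, 0, 0], [0, 0, 0, 0], [0, 0, 0, 0], [0, 0, -0.0033, 0], [0, 0, -0.0167, 0], [0, 0, -0.05, 0], [0, 0, -0.1, 0], [0, 0, -0.15, 0], [0, 0, -0.1833, 0]]], jaw=0.6)

```text
clock: 8.28
eef_pos: [434.4, -157.2, 215.9]
orientation: [[-1.0, -0.014, 0.002], [-0.014, 1.0, -0.001], [-0.002, -0.001, -1.0]]
wrist_force: [1.3, -1.0, 0.2]
finger_gap: 50.8
gripper_force: 0.0
```

```bash
python3 -c "
from h import *
f=grab('wrist');save(f,'pics/w4.png');P=cloud(f)
lids(P,63,78,(300,560,-250,-60))
f=grab('top');P=cloud(f)
lids(P,63,78,(300,560,-250,-60))
go(660,57,170,7.7)"
```

```text
12913 [ 433.  -157.2] [142.5  68.9] 0.9 71.8
d [-0.227   0.2118  0.0473] twist -6.92 now [ 435.7 -157.7  216.6] 0.78
```

View pics/w4.png

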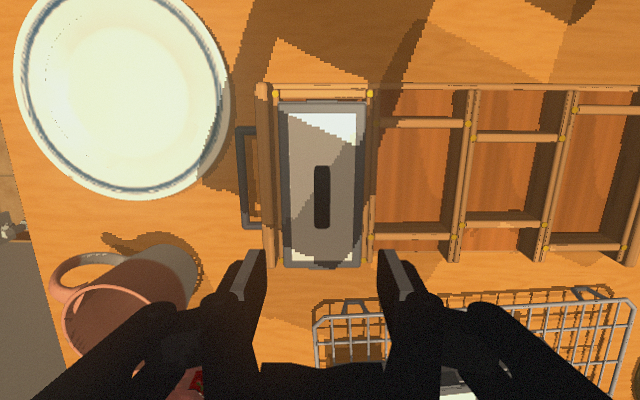

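Pan_a stands flat in bay_a, its lid at (320,185) and z≈71. Next is pan_b.

To row units: -0.2265 m / 0.6 = -0.3775, 0.212 m / 0.6 = 0.3533, -6.9 degrees / 120 = -0.0575.

Call:
servo_tool(motion=[[[-0.0417, 0.0383, 0, -0.0083], [-0.0833, 0.0783, 0, -0.0167], [-0.125, 0.1167, 0, -0.025], [-0.1667, 0.155, 0, -0.0333], [-0.21, 0.1967, 0, -0.0417], [-0.2517, 0.235, 0, -0.05], [-0.2933, 0.2733, 0.0167, -0.0575], [-0.335, 0.3133, 0.0417, -0.0575], [-0.3775, 0.3533, 0.0783, -0.0575], [-0.3775, 0.3533, 0.0783, -0.0575], [-0.3775, 0.3533, 0.0783, -0.0575], [-0.3775, 0.3533, 0.0783, -0.0575]]])

```text
clock: 9.38
eef_pos: [656.9, 58.0, 165.4]
orientation: [[-0.991, -0.134, -0.002], [-0.134, 0.991, -0.0], [0.002, 0.0, -1.0]]
wrist_force: [-0.2, 0.3, 0.6]
finger_gap: 51.5
gripper_force: 0.0
```

```bash
python3 -c "
from h import *
f=grab('wrist');P=cloud(f)
lids(P,103,125,(600,710,20,95));lids(P,80,92,(500,760,12,97))
go(659,57,114.5,7.7)"
```

```text
1636 [658.4  57.1] [44. 12.] 7.3 113.1
16791 [658.6  57.2] [119.6  68.2] 7.3 85.8
d [-0.0019 -0.0008  0.0516] twist -0.03 now [657.   57.5 166.1] 7.67
```

To row units: 0.052 m / 0.6 = 0.0867, -0.0015 m / 0.6 = -0.0025, 0.2 degrees / 120 = 0.0017.

Call:
servo_tool(motion=[[[-0.0017, 0, 0.02, 0], [-0.0025, -0.0008, 0.0467, 0], [-0.0025, -0.0008, 0.0717, 0], [-0.0025, -0.0008, 0.0867, 0.0017], [-0.0025, -0.0008, 0.0867, 0.0017], [-0.0025, -0.0008, 0.0867, 0.0017]]])

```text
clock: 9.93
eef_pos: [658.9, 57.3, 114.0]
orientation: [[-0.992, -0.129, -0.0], [-0.129, 0.992, -0.0], [0.0, 0.0, -1.0]]
wrist_force: [0.2, -0.5, 1.5]
finger_gap: 51.0
gripper_force: 0.0
```

Call:
servo_tool(motion=[[[0, 0, 0, 0], [0, 0, 0, 0], [0, 0, 0, 0], [0, 0, 0, 0], [0, 0, 0, 0], [0, 0, 0, 0], [0, 0, 0, 0], [0, 0, 0, 0]]], jaw=0)

```text
clock: 10.6
eef_pos: [659.6, 57.5, 114.8]
orientation: [[-0.991, -0.13, 0.001], [-0.13, 0.991, -0.0], [-0.001, -0.0, -1.0]]
wrist_force: [-1.1, -2.4, 6.2]
finger_gap: 10.8
gripper_force: 59.0
```

To row units: -0.1 m / 0.6 = -0.1667, -0.095 m / 0.6 = -0.1583.

Call:
servo_tool(motion=[[[0, 0, -0.0067, 0], [0, 0, -0.02, 0], [0, 0, -0.0417, 0], [0, 0, -0.0667, 0], [0, 0, -0.0917, 0], [0, 0, -0.1167, 0], [0, 0, -0.1417, 0], [0, 0, -0.1583, 0], [0, 0, -0.1667, 0], [0, 0, -0.1667, 0]]])

```text
clock: 11.43
eef_pos: [659.7, 57.8, 215.6]
orientation: [[-0.991, -0.13, 0.002], [-0.13, 0.991, 0.0], [-0.002, -0.0, -1.0]]
wrist_force: [-0.8, -0.7, -1.6]
finger_gap: 10.5
gripper_force: 58.7
```

```bash
python3 -c "
from h import *
go(430,95.3,215,0.8)
f=grab('wrist');P=cloud(f)
lids(P,170,200,(500,760,-60,130))"
```

```text
d [2.229e-01 6.710e-02 1.000e-04] twist 6.68 now [659.7  57.8 215.6] 7.48
18659 [641.9  55.5] [85.4 68.6] 7.4 186.6
914 [708.1  63.8] [20.8 22.3] 10.3 186.6
```

To row units: 0.2165 m / 0.6 = 0.3608, 0.206 m / 0.6 = 0.3433, 6.5 degrees / 120 = 0.0542.

Call:
servo_tool(motion=[[[0.0067, 0.0017, 0, 0.0008], [0.0233, 0.0067, 0, 0.0033], [0.05, 0.015, 0, 0.0075], [0.085, 0.025, 0, 0.0125], [0.1233, 0.0367, 0, 0.0183], [0.1633, 0.0483, 0, 0.0242], [0.2033, 0.0617, 0, 0.0308], [0.2433, 0.0733, 0, 0.0367], [0.2817, 0.085, 0, 0.0425], [0.3167, 0.095, 0, 0.0475], [0.3433, 0.1033, 0, 0.0517], [0.3608, 0.1083, 0, 0.0542]]])

```text
clock: 12.48
eef_pos: [432.9, 94.1, 213.4]
orientation: [[-1.0, -0.017, -0.002], [-0.017, 1.0, -0.0], [0.002, -0.0, -1.0]]
wrist_force: [1.4, 0.5, -2.6]
finger_gap: 11.0
gripper_force: 58.7
```

To row units: 0.074 m / 0.6 = 0.1233, 0.002 m / 0.6 = 0.0033, 0.2 degrees / 120 = 0.0017.

Call:
servo_tool(motion=[[[0.0067, 0.0017, 0.0083, 0.0008], [0.01, 0.0033, 0.03, 0.0017], [0.01, 0.0033, 0.055, 0.0017], [0.01, 0.0033, 0.08, 0.0017], [0.01, 0.0033, 0.1, 0.0017], [0.01, 0.0033, 0.1133, 0.0017], [0.01, 0.0033, 0.1233, 0.0017], [0.01, 0.0033, 0.1233, 0.0017], [0.01, 0.0033, 0.1233, 0.0017]]])

```text
clock: 13.23
eef_pos: [430.1, 95.9, 139.9]
orientation: [[-1.0, -0.013, -0.0], [-0.013, 1.0, -0.0], [0.0, -0.0, -1.0]]
wrist_force: [0.6, -0.8, -2.9]
finger_gap: 10.9
gripper_force: 58.6
```

```bash
cat >> h.py <<'E'
def bars(P,y,xr=(340,525)):
    "near/far cross-bar x extents and divider y's in world, from cloud"
    q=P.reshape(-1,3);q=q[(q[:,2]>40)&(q[:,2]<50)&(q[:,0]>xr[0])&(q[:,0]<xr[1])]
    for nm,k in(("near",q[(q[:,0]<432)&(abs(q[:,1]-y)<25)]),("far",q[(q[:,0]>432)&(abs(q[:,1]-y)<25)])):
        if len(k)>30: print(nm,len(k),np.percentile(k[:,0],[3,50,97]).round(1))
    for s in(-1,1):
        k=q[(abs(q[:,1]-y-42*s)<9)&(abs(q[:,0]-430)<70)]
        if len(k)>30: print("div",len(k),np.percentile(k[:,1],[3,50,97]).round(1),k[:,0].mean().round(0))
E
python3 -c "
from h import *
f=grab('wrist');save(f,'pics/w5.png');P=cloud(f)
lids(P,100,121,(300,560,20,180));bars(P,95.3)
go(430.5,95.3,101,0.8)"
```

```text
18396 [412.1  95.5] [85.4 68.7] 0.8 110.9
910 [478.4  96.6] [21.1 22.3] 0.6 110.8
near 1001 [361.4 364.8 368.4]
div 753 [45.  52.4 61.3] 377.0
div 1261 [130.7 144.1 146.2] 395.0
d [-0.0001 -0.0006  0.0392] twist -0.03 now [430.4  95.9 140.2] 0.77
```

View pics/w5.png

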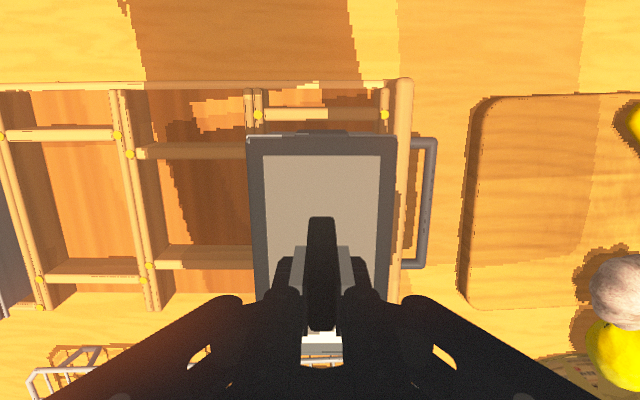

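Pan_b at (320,230) is lined up with bay_b, and the near bar at (322,115) sits parallel to its lid edge. Lowering it.

To row units: 0.037 m / 0.6 = 0.0617, -0.0006 m / 0.6 = -0.001.

Call:
servo_tool(motion=[[[0, 0, 0.0067, 0], [0, -0.0005, 0.0167, 0], [0, -0.001, 0.0267, 0], [0, -0.001, 0.035, 0], [0, -0.001, 0.0433, 0], [0, -0.001, 0.0517, 0], [0, -0.001, 0.0583, 0], [0, -0.001, 0.0617, 0], [0, -0.001, 0.0617, 0]]])

```text
clock: 14.03
eef_pos: [429.8, 95.3, 102.5]
orientation: [[-1.0, -0.014, -0.001], [-0.014, 1.0, -0.0], [0.001, -0.0, -1.0]]
wrist_force: [0.1, -0.9, -2.2]
finger_gap: 10.9
gripper_force: 58.7
```

To row units: 0.002 m / 0.6 = 0.0033, 0.001 m / 0.6 = 0.0017.

Call:
servo_tool(motion=[[[0, 0, 0.0017, 0], [0, 0, 0.0033, 0], [0, 0, 0.0033, 0]]])

```text
clock: 14.28
eef_pos: [430.1, 95.3, 101.0]
orientation: [[-1.0, -0.014, 0.0], [-0.014, 1.0, 0.0], [-0.0, 0.0, -1.0]]
wrist_force: [0.3, -0.1, -2.9]
finger_gap: 10.9
gripper_force: 58.7
```

To row units: 0.001 m / 0.6 = 0.0017, 0.0005 m / 0.6 = 0.0008.

Call:
servo_tool(motion=[[[0, 0, 0.0008, 0], [0, 0, 0.0017, 0], [0, 0, 0.0017, 0]]])

```text
clock: 14.53
eef_pos: [430.1, 95.2, 100.7]
orientation: [[-1.0, -0.014, 0.001], [-0.014, 1.0, -0.0], [-0.0, -0.0, -1.0]]
wrist_force: [-4.2, -2.7, 19.0]
finger_gap: 11.0
gripper_force: 61.7
```

Contact. Backing off slightly, releasing and going to pan_c.

To row units: -0.0006 m / 0.6 = -0.001.

Call:
servo_tool(motion=[[[0, 0, -0.001, 0], [0, 0, -0.001, 0]]])

```text
clock: 14.7
eef_pos: [430.2, 95.3, 100.9]
orientation: [[-1.0, -0.014, 0.001], [-0.014, 1.0, 0.0], [-0.001, 0.0, -1.0]]
wrist_force: [-0.6, 0.9, -2.6]
finger_gap: 11.0
gripper_force: 58.6
```

To row units: -0.11 m / 0.6 = -0.1833, -0.09 m / 0.6 = -0.15.

Call:
servo_tool(motion=[[[0, 0, 0, 0], [0, 0, 0, 0], [0, 0, 0, 0], [0, 0, -0.0033, 0], [0, 0, -0.0167, 0], [0, 0, -0.05, 0], [0, 0, -0.1, 0], [0, 0, -0.15, 0], [0, 0, -0.1833, 0]]], jaw=0.6)

```text
clock: 15.45
eef_pos: [430.4, 95.4, 213.5]
orientation: [[-1.0, -0.014, 0.002], [-0.014, 1.0, 0.0], [-0.002, 0.0, -1.0]]
wrist_force: [1.3, -0.3, -0.2]
finger_gap: 51.2
gripper_force: 0.0
```

```bash
python3 -c "
from h import *
f=grab('wrist');P=cloud(f)
lids(P,63,78,(300,560,20,180));bars(P,95.3)
go(667.5,-28.5,167,7.6)"
```

```text
10682 [429.2  95.2] [119.6  68.2] 0.8 71.7
near 623 [361.2 365.4 369.4]
div 1913 [46.9 52.9 58.6] 422.0
div 2091 [132.2 140.8 145.9] 422.0
d [-0.2336 -0.1274  0.0504] twist -6.82 now [431.9  95.6 216.1] 0.78
```

To row units: -0.2335 m / 0.6 = -0.3892, -0.1274 m / 0.6 = -0.2123, -6.8 degrees / 120 = -0.0567.

Call:
servo_tool(motion=[[[-0.0433, -0.0233, 0, -0.0083], [-0.0867, -0.0467, 0, -0.0167], [-0.13, -0.07, 0, -0.025], [-0.1733, -0.0933, 0, -0.0333], [-0.2167, -0.1183, 0, -0.0417], [-0.26, -0.1417, 0, -0.05], [-0.3033, -0.165, 0.0167, -0.0567], [-0.3467, -0.1883, 0.0417, -0.0567], [-0.3892, -0.2123, 0.0833, -0.0567], [-0.3892, -0.2123, 0.0833, -0.0567], [-0.3892, -0.2123, 0.0833, -0.0567], [-0.3892, -0.2123, 0.0833, -0.0567]]])

```text
clock: 16.5
eef_pos: [664.7, -28.8, 160.8]
orientation: [[-0.991, -0.132, -0.001], [-0.132, 0.991, 0.0], [0.001, 0.0, -1.0]]
wrist_force: [0.2, 1.2, -0.0]
finger_gap: 51.5
gripper_force: 0.0
```

```bash
python3 -c "
from h import *
f=grab('wrist');P=cloud(f)
lids(P,103,125,(620,720,-65,10));lids(P,80,92,(500,760,-70,10))
go(667.5,-28.5,114,7.6)"
```

```text
1680 [666.6 -27.7] [43.8 12. ] 7.5 113.2
13396 [667.1 -27.5] [96.  68.3] 7.9 85.8
d [-0.0027 -0.0003  0.0474] twist -0.02 now [664.7 -28.6 161.4] 7.58
```

To row units: 0.0475 m / 0.6 = 0.0792, -0.0022 m / 0.6 = -0.0037.

Call:
servo_tool(motion=[[[-0.0017, 0.0003, 0.02, 0], [-0.0037, 0.0008, 0.0433, 0], [-0.0037, 0.0008, 0.0667, 0], [-0.0037, 0.0008, 0.0792, 0], [-0.0037, 0.0008, 0.0792, 0], [-0.0037, 0.0008, 0.0792, 0]]])

```text
clock: 17.05
eef_pos: [666.9, -27.9, 112.6]
orientation: [[-0.991, -0.132, -0.001], [-0.132, 0.991, 0.0], [0.001, 0.0, -1.0]]
wrist_force: [-0.0, -0.4, -0.2]
finger_gap: 51.1
gripper_force: 0.0
```

Call:
servo_tool(motion=[[[0, 0, 0, 0], [0, 0, 0, 0], [0, 0, 0, 0], [0, 0, 0, 0], [0, 0, 0, 0], [0, 0, 0, 0], [0, 0, 0, 0], [0, 0, 0, 0]]], jaw=0)

```text
clock: 17.72
eef_pos: [667.7, -28.0, 113.8]
orientation: [[-0.991, -0.132, 0.001], [-0.132, 0.991, 0.0], [-0.001, -0.0, -1.0]]
wrist_force: [-0.8, 2.7, 6.2]
finger_gap: 10.8
gripper_force: 59.0
```

To row units: -0.1 m / 0.6 = -0.1667, -0.095 m / 0.6 = -0.1583.

Call:
servo_tool(motion=[[[0, 0, -0.0067, 0], [0, 0, -0.02, 0], [0, 0, -0.0417, 0], [0, 0, -0.0667, 0], [0, 0, -0.0917, 0], [0, 0, -0.1167, 0], [0, 0, -0.1417, 0], [0, 0, -0.1583, 0], [0, 0, -0.1667, 0], [0, 0, -0.1667, 0]]])

```text
clock: 18.55
eef_pos: [667.9, -28.2, 214.7]
orientation: [[-0.991, -0.132, 0.002], [-0.132, 0.991, -0.0], [-0.002, -0.001, -1.0]]
wrist_force: [-0.2, -0.2, -2.1]
finger_gap: 10.8
gripper_force: 58.6
```

```bash
python3 -c "
from h import *
go(432.5,-73,215,0.8)
f=grab('wrist');P=cloud(f)
lids(P,170,200,(500,760,-100,50))"
```

```text
d [ 0.2393 -0.0133 -0.0008] twist 6.78 now [667.9 -28.2 214.7] 7.58
14815 [655.9 -29.8] [72.6 68.7] 7.3 186.7
209 [711.6 -22.4] [ 9.1 20.7] 7.1 186.1
```

To row units: 0.232 m / 0.6 = 0.3867, 0.221 m / 0.6 = 0.3683, 6.6 degrees / 120 = 0.055.

Call:
servo_tool(motion=[[[0.0067, 0, 0, 0.0008], [0.025, -0.0017, 0, 0.0033], [0.0533, -0.0033, 0, 0.0075], [0.09, -0.005, 0, 0.0125], [0.1317, -0.0067, 0, 0.0183], [0.175, -0.01, 0, 0.0242], [0.2183, -0.0117, 0, 0.0308], [0.2617, -0.015, 0, 0.0367], [0.3033, -0.0167, 0, 0.0425], [0.34, -0.0183, 0, 0.0475], [0.3683, -0.02, 0, 0.0517], [0.3867, -0.0217, 0, 0.055]]])

```text
clock: 19.6
eef_pos: [436.4, -71.5, 212.4]
orientation: [[-1.0, -0.016, -0.002], [-0.016, 1.0, 0.0], [0.002, 0.0, -1.0]]
wrist_force: [0.4, -0.0, -2.3]
finger_gap: 11.0
gripper_force: 58.5
```

To row units: 0.074 m / 0.6 = 0.1233, 0.068 m / 0.6 = 0.1133, 0.2 degrees / 120 = 0.0017.

Call:
servo_tool(motion=[[[0.0083, 0, 0.0083, 0.0008], [0.0125, 0, 0.03, 0.0017], [0.0125, 0, 0.055, 0.0017], [0.0125, 0, 0.08, 0.0017], [0.0125, 0, 0.1, 0.0017], [0.0125, 0, 0.1133, 0.0017], [0.0125, 0, 0.1233, 0.0017], [0.0125, 0, 0.1233, 0.0017], [0.0125, 0, 0.1233, 0.0017]]])

```text
clock: 20.35
eef_pos: [431.7, -71.7, 139.0]
orientation: [[-1.0, -0.014, -0.0], [-0.014, 1.0, 0.0], [0.0, 0.0, -1.0]]
wrist_force: [1.0, -0.5, -1.9]
finger_gap: 10.7
gripper_force: 58.5
```

```bash
python3 -c "
from h import *
f=grab('wrist');save(f,'pics/w6.png');P=cloud(f)
lids(P,100,121,(300,560,-130,-20));bars(P,-73)
go(432,-73,101,0.8)"
```

```text
14519 [419.5 -71.8] [72.5 68.4] 0.7 111.1
230 [475.4 -71.2] [ 8.7 20.7] 1.2 110.2
near 1036 [375.2 378.7 382.6]
div 1212 [-120.8 -114.7 -107.8] 378.0
div 1202 [-38.  -31.2 -23.5] 378.0
d [-0.     -0.0012  0.0383] twist -0.02 now [431.9 -71.8 139.3] 0.78
```

To row units: 0.0375 m / 0.6 = 0.0625, 0.035 m / 0.6 = 0.0583.

Call:
servo_tool(motion=[[[0, 0, 0.0067, 0], [0.0007, -0.0005, 0.0167, 0], [0.0007, -0.001, 0.0267, 0], [0.0007, -0.001, 0.035, 0], [0.0007, -0.001, 0.0433, 0], [0.0007, -0.001, 0.0517, 0], [0.0007, -0.001, 0.0583, 0], [0.0007, -0.001, 0.0625, 0], [0.0007, -0.001, 0.0625, 0]]])

```text
clock: 21.15
eef_pos: [430.9, -72.3, 101.0]
orientation: [[-1.0, -0.014, -0.001], [-0.014, 1.0, 0.0], [0.001, 0.0, -1.0]]
wrist_force: [-0.2, -0.1, -1.1]
finger_gap: 10.8
gripper_force: 58.6
```

To row units: 0.002 m / 0.6 = 0.0033, 0.001 m / 0.6 = 0.0017.

Call:
servo_tool(motion=[[[0, 0, 0.0017, 0], [0, 0, 0.0033, 0], [0, 0, 0.0033, 0]]])

```text
clock: 21.4
eef_pos: [431.3, -72.3, 99.8]
orientation: [[-1.0, -0.013, 0.0], [-0.013, 1.0, -0.0], [-0.0, -0.0, -1.0]]
wrist_force: [0.1, -0.0, -1.0]
finger_gap: 11.0
gripper_force: 58.6
```

To row units: 0.001 m / 0.6 = 0.0017, 0.0005 m / 0.6 = 0.0008.

Call:
servo_tool(motion=[[[0, 0, 0.0008, 0], [0, 0, 0.0017, 0], [0, 0, 0.0017, 0]]])

```text
clock: 21.65
eef_pos: [431.3, -72.2, 99.6]
orientation: [[-1.0, -0.013, 0.001], [-0.013, 1.0, 0.0], [-0.001, -0.0, -1.0]]
wrist_force: [-5.8, 6.2, 29.7]
finger_gap: 10.8
gripper_force: 62.9
```

To row units: -0.0007 m / 0.6 = -0.0012.

Call:
servo_tool(motion=[[[0, 0, -0.0012, 0], [0, 0, -0.0012, 0]]])

```text
clock: 21.82
eef_pos: [431.5, -72.4, 99.7]
orientation: [[-1.0, -0.014, 0.001], [-0.014, 1.0, -0.0], [-0.001, -0.0, -1.0]]
wrist_force: [-0.6, 3.8, 10.3]
finger_gap: 10.3
gripper_force: 60.4
```

To row units: -0.11 m / 0.6 = -0.1833, -0.09 m / 0.6 = -0.15.

Call:
servo_tool(motion=[[[0, 0, 0, 0], [0, 0, 0, 0], [0, 0, 0, 0], [0, 0, -0.0033, 0], [0, 0, -0.0167, 0], [0, 0, -0.05, 0], [0, 0, -0.1, 0], [0, 0, -0.15, 0], [0, 0, -0.1833, 0]]], jaw=0.6)

```text
clock: 22.57
eef_pos: [431.5, -72.4, 212.2]
orientation: [[-1.0, -0.014, 0.002], [-0.014, 1.0, -0.0], [-0.002, -0.0, -1.0]]
wrist_force: [0.7, -0.6, -0.4]
finger_gap: 51.1
gripper_force: 0.0
```

```bash
python3 -c "
from h import *
f=grab('wrist');P=cloud(f)
lids(P,63,78,(300,560,-115,-30));bars(P,-73)
go(669,-110.5,162,6)"
```

```text
8398 [430.5 -72.3] [95.2 69. ] 0.5 71.7
near 596 [375.1 378.8 382.7]
div 2022 [-120.1 -114.6 -108.9] 424.0
div 1960 [-36.7 -29.8 -24.1] 423.0
d [-0.2352 -0.0409  0.0542] twist -5.22 now [433.  -72.8 214.8] 0.78
```

Pan_c is seated. Next is pan_d.

To row units: -0.235 m / 0.6 = -0.3917, -0.208 m / 0.6 = -0.3467, -5.2 degrees / 120 = -0.0433.

Call:
servo_tool(motion=[[[-0.0433, -0.0067, 0, -0.0058], [-0.0867, -0.015, 0, -0.0117], [-0.13, -0.0217, 0, -0.0175], [-0.1733, -0.03, 0, -0.0233], [-0.2167, -0.0367, 0, -0.0292], [-0.26, -0.045, 0, -0.035], [-0.3033, -0.0517, 0.0167, -0.0433], [-0.3467, -0.06, 0.0417, -0.0433], [-0.3917, -0.0683, 0.0833, -0.0433], [-0.3917, -0.0683, 0.0833, -0.0433], [-0.3917, -0.0683, 0.0833, -0.0433], [-0.3917, -0.0683, 0.0833, -0.0433]]])

```text
clock: 23.62
eef_pos: [666.1, -110.0, 159.6]
orientation: [[-0.995, -0.104, -0.001], [-0.104, 0.995, 0.0], [0.001, 0.0, -1.0]]
wrist_force: [-1.6, 0.5, -0.0]
finger_gap: 51.0
gripper_force: 0.0
```

```bash
python3 -c "
from h import *
f=grab('wrist');P=cloud(f)
lids(P,103,125,(620,720,-150,-70));lids(P,80,92,(500,760,-160,-60))
go(669,-110.5,114,6)"
```

```text
1700 [ 667.9 -109.9] [43.6 11.8] 6.3 113.2
9663 [ 668.7 -109.8] [72.1 68.3] 6.1 85.7
d [-0.0028 -0.0007  0.0463] twist -0.03 now [ 666.2 -110.1  160.2] 5.97
```

To row units: 0.0465 m / 0.6 = 0.0775, -0.0018 m / 0.6 = -0.003, -0.2 degrees / 120 = -0.0017.

Call:
servo_tool(motion=[[[-0.0017, 0, 0.02, 0], [-0.003, 0, 0.0433, 0], [-0.003, 0, 0.065, 0], [-0.003, 0, 0.0775, -0.0017], [-0.003, 0, 0.0775, -0.0017], [-0.003, 0, 0.0775, -0.0017]]])

```text
clock: 24.17
eef_pos: [668.0, -109.9, 112.0]
orientation: [[-0.994, -0.108, -0.001], [-0.108, 0.994, 0.0], [0.001, 0.0, -1.0]]
wrist_force: [-0.0, 0.0, 0.1]
finger_gap: 51.3
gripper_force: 0.0
```

Call:
servo_tool(motion=[[[0, 0, 0, 0], [0, 0, 0, 0], [0, 0, 0, 0], [0, 0, 0, 0], [0, 0, 0, 0], [0, 0, 0, 0], [0, 0, 0, 0], [0, 0, 0, 0]]], jaw=0)

```text
clock: 24.83
eef_pos: [668.8, -109.9, 113.4]
orientation: [[-0.994, -0.108, 0.001], [-0.108, 0.994, -0.0], [-0.001, -0.0, -1.0]]
wrist_force: [-0.7, 2.1, 6.4]
finger_gap: 10.9
gripper_force: 59.1
```

Call:
servo_tool(motion=[[[0, 0, -0.0067, 0], [0, 0, -0.02, 0], [0, 0, -0.0417, 0], [0, 0, -0.0667, 0], [0, 0, -0.0917, 0], [0, 0, -0.1167, 0], [0, 0, -0.1417, 0], [0, 0, -0.1583, 0], [0, 0, -0.1667, 0], [0, 0, -0.1667, 0]]])

```text
clock: 25.67
eef_pos: [669.1, -110.1, 214.5]
orientation: [[-0.994, -0.108, 0.002], [-0.108, 0.994, -0.0], [-0.002, -0.001, -1.0]]
wrist_force: [1.0, -0.2, -1.4]
finger_gap: 10.9
gripper_force: 58.6
```

```bash
python3 -c "
from h import *
go(430.5,11.3,215,0.8)
f=grab('wrist');P=cloud(f)
lids(P,170,200,(500,760,-190,-50))"
```

```text
d [ 0.2242  0.1464 -0.0011] twist 5.38 now [ 669.1 -110.1  214.5] 6.18
11075 [ 663.4 -110.7] [60.9 68.7] 6.2 186.7
```

To row units: 0.2175 m / 0.6 = 0.3625, 0.207 m / 0.6 = 0.345, 5.2 degrees / 120 = 0.0433.

Call:
servo_tool(motion=[[[0.0067, 0.005, 0, 0.0008], [0.0233, 0.015, 0, 0.0025], [0.05, 0.0333, 0, 0.0058], [0.0833, 0.055, 0, 0.01], [0.1217, 0.08, 0, 0.015], [0.1617, 0.105, 0, 0.0192], [0.2017, 0.1317, 0, 0.0242], [0.2417, 0.1583, 0, 0.0292], [0.2817, 0.1833, 0, 0.0342], [0.3167, 0.2067, 0, 0.0383], [0.345, 0.225, 0, 0.0417], [0.3625, 0.2367, 0, 0.0433]]])

```text
clock: 26.72
eef_pos: [434.0, 8.7, 212.1]
orientation: [[-1.0, -0.017, -0.003], [-0.017, 1.0, 0.0], [0.003, 0.0, -1.0]]
wrist_force: [-0.4, 0.4, -1.2]
finger_gap: 11.0
gripper_force: 58.6
```

To row units: 0.074 m / 0.6 = 0.1233, 0.003 m / 0.6 = 0.005, 0.2 degrees / 120 = 0.0017.

Call:
servo_tool(motion=[[[0.0067, 0.005, 0.0083, 0.0008], [0.0108, 0.0075, 0.03, 0.0017], [0.0108, 0.0075, 0.055, 0.0017], [0.0108, 0.0075, 0.08, 0.0017], [0.0108, 0.0075, 0.1, 0.0017], [0.0108, 0.0075, 0.1133, 0.0017], [0.0108, 0.0075, 0.1233, 0.0017], [0.0108, 0.0075, 0.1233, 0.0017], [0.0108, 0.0075, 0.1233, 0.0017]]])

```text
clock: 27.47
eef_pos: [430.6, 12.1, 138.6]
orientation: [[-1.0, -0.013, -0.0], [-0.013, 1.0, 0.0], [0.0, 0.0, -1.0]]
wrist_force: [-0.7, 0.1, -2.3]
finger_gap: 10.9
gripper_force: 58.5
```

```bash
python3 -c "
from h import *
f=grab('wrist');save(f,'pics/w7.png');P=cloud(f)
lids(P,100,121,(300,560,-40,60));bars(P,11.3)
go(430.5,11.3,101,0.8)"
```

```text
10707 [424.7  12. ] [60.5 68.6] 1.2 110.9
near 1024 [386.  389.5 393.5]
div 1828 [-39.4 -31.3 -24.6] 390.0
div 1674 [46.7 53.1 60.5] 384.0
d [ 0.0003 -0.0008  0.038 ] twist -0.03 now [430.8  12.1 139. ] 0.77
```

View pics/w7.png

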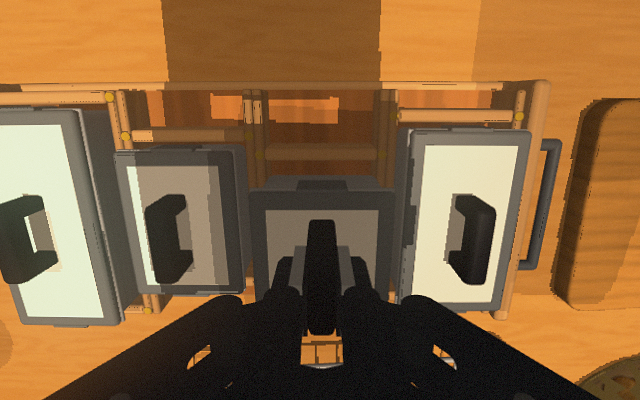

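Pan_d at (322,240) sits between the neighbouring pans over bay_d, with its bar at (318,150). Lowering it.

To row units: 0.0375 m / 0.6 = 0.0625, 0.0005 m / 0.6 = 0.0008.

Call:
servo_tool(motion=[[[0, 0, 0.0067, 0], [0.0008, -0.0005, 0.0167, 0], [0.0008, -0.001, 0.0267, 0], [0.0008, -0.001, 0.035, 0], [0.0008, -0.001, 0.0433, 0], [0.0008, -0.001, 0.0517, 0], [0.0008, -0.001, 0.0583, 0], [0.0008, -0.001, 0.0625, 0], [0.0008, -0.001, 0.0625, 0]]])

```text
clock: 28.27
eef_pos: [429.7, 11.6, 100.7]
orientation: [[-1.0, -0.014, -0.001], [-0.014, 1.0, 0.0], [0.001, 0.0, -1.0]]
wrist_force: [0.3, -0.6, -1.9]
finger_gap: 11.0
gripper_force: 58.6
```

To row units: 0.002 m / 0.6 = 0.0033, 0.001 m / 0.6 = 0.0017.

Call:
servo_tool(motion=[[[0, 0, 0.0017, 0], [0, 0, 0.0033, 0], [0, 0, 0.0033, 0]]])

```text
clock: 28.52
eef_pos: [430.1, 11.6, 99.4]
orientation: [[-1.0, -0.014, 0.0], [-0.014, 1.0, 0.0], [-0.0, 0.0, -1.0]]
wrist_force: [-0.6, -0.2, -3.0]
finger_gap: 10.6
gripper_force: 58.6
```

To row units: 0.001 m / 0.6 = 0.0017, 0.0005 m / 0.6 = 0.0008.

Call:
servo_tool(motion=[[[0, 0, 0.0008, 0], [0, 0, 0.0017, 0], [0, 0, 0.0017, 0]]])

```text
clock: 28.77
eef_pos: [430.1, 11.7, 99.3]
orientation: [[-1.0, -0.014, 0.001], [-0.014, 1.0, 0.0], [-0.001, 0.0, -1.0]]
wrist_force: [-6.0, 2.1, 29.3]
finger_gap: 10.6
gripper_force: 63.0
```

To row units: -0.0008 m / 0.6 = -0.0013.

Call:
servo_tool(motion=[[[0, 0, -0.0013, 0], [0, 0, -0.0013, 0]]])

```text
clock: 28.93
eef_pos: [430.2, 11.6, 99.5]
orientation: [[-1.0, -0.014, 0.001], [-0.014, 1.0, -0.0], [-0.001, -0.0, -1.0]]
wrist_force: [-0.3, -0.3, -3.4]
finger_gap: 10.9
gripper_force: 58.6
```

To row units: -0.15 m / 0.6 = -0.25, -0.12 m / 0.6 = -0.2.

Call:
servo_tool(motion=[[[0, 0, 0, 0], [0, 0, 0, 0], [0, 0, 0, 0], [0, 0, -0.0033, 0], [0, 0, -0.0167, 0], [0, 0, -0.05, 0], [0, 0, -0.1, 0], [0, 0, -0.15, 0], [0, 0, -0.2, 0], [0, 0, -0.25, 0], [0, 0, -0.25, 0], [0, 0, -0.25, 0]]], jaw=0.6)

```text
clock: 29.93
eef_pos: [430.8, 11.6, 251.1]
orientation: [[-1.0, -0.014, 0.004], [-0.014, 1.0, -0.0], [-0.004, -0.0, -1.0]]
wrist_force: [0.2, -0.4, -0.4]
finger_gap: 51.1
gripper_force: 0.0
```

```bash
python3 -c "
from h import *
f=grab('wrist');save(f,'pics/w8.png');P=cloud(f)
lids(P,63,78,(300,560,-300,180));bars(P,11.3)
print(bot.sense()['clock'])
"
```

```text
10168 [ 432.8 -156.7] [143.   70.1] 0.2 71.6
8321 [429.2  94.5] [118.4  67.9] 0.6 71.8
6501 [430.9 -71.8] [94.5 69.2] 0.7 71.6
4741 [429.3  12.1] [70.8 68.7] 0.5 71.6
569 [ 535.7 -289.1] [47.9 10. ] 15.7 70.7
near 476 [385.8 389.6 393.8]
div 1757 [-38.8 -30.6 -24.1] 426.0
div 1659 [47.4 54.  60. ] 424.0
29.9833
```

View pics/w8.png

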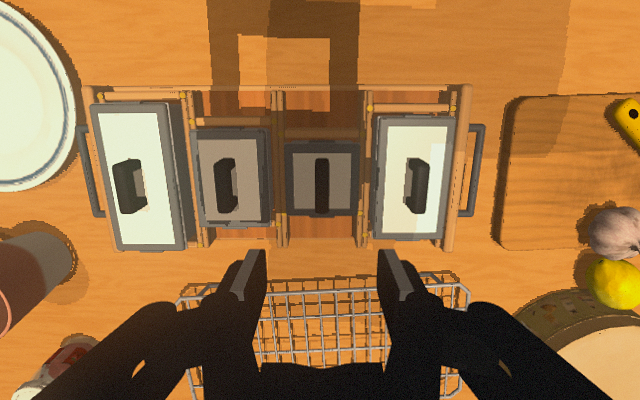

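All four pans stand flat in their bays at (135,175), (230,175), (322,180) and (412,178), with equal lid heights. The gripper is clear, so I'll hand in.

```bash
python3 -c "
from bench import bot
print(bot.hand_in())"
```

```text
the job is handed in; nothing more can be done
None
```

All four containers are standing flat, upright and released in their matching compartments, the mug and jam jar were not touched, and I handed the job in at about 30 s (the hand-in returned no verdict).

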